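# Shut the garlic box past its spring catch

## Robot

A 6-joint arm with a two-finger parallel gripper is mounted at the origin on a cart in front of the work surface, level with it; the furniture and walls round the work are solid. World frame = base frame: x ahead of the robot, y to its left, z up, the work surface at z = 0. Lengths are in mm, angles in rad, forces in N, time in s.
With the tool pointing down it reaches from about 325 to 925 mm from the base axis. Payload 3.1 kg.
Tool frame: the origin (TCP) lies on the front face of the gripper's body, between the roots of the fingers; the fingertips stand arm.tcp_to_tips ahead of it and the grasp point (between the pads) lies 54 mm ahead of it (arm.tcp_to_tips is the distance from the TCP to the fingertips, in mm); z points along the fingers, y is the line along which they close (so a half turn about z gives the same grasp; the last joint's range is limited). The gripper opens to 85 mm and grips with 20 to 120 N. Pads are 22 mm wide; open, the fingers measure 114 mm over their backs; the gripper's body (76 mm by 85 mm) begins 54 mm behind the grasp point. The pads swing forward as they close: fully open they stand 13 mm farther back than shut.
Start: joints at [-1.409, 0.217, 1.613, -0, 1.311, -0.112], TCP at [169.016, -601.725, 303.9] pointing down, gripper open.
Joint ranges: [-2.75, 2.75], [-0.78, 2.1], [0.31, 2.55], [-1.13, 4.27], [0.13, 2.63], [-2.58, 2.58]. Speed limits (rad/s): [2.79, 2.79, 3.14, 3.14, 3.14, 3.14].

## Interface

Orientations are given as a rotation vector (axis times angle).
In Python, from cell import arm, imaging gives the robot as it stands.
- The arm moves only by the tool servo_tool, never from a script. Its arguments are lists of equal length, an entry for each row: "dp": the shift along the tool's x, y, z each as a share of 0.04 m, from -1 to 1, a list of three; "angular": the turn, a rotation vector about the tool's x, y, z each as a share of 0.12 rad, from -1 to 1, a list of three. In form: {"dp": [[dx, dy, dz], ...], "angular": [[rx, ry, rz], ...]}. A call has 1 to 10 rows; each row shifts and turns the commanded pose from where the row before left it, along the tool's axes as they then stand; what a row does not reach is not made up. A row lasts 1/12 s, in which the tool goes at most 41.7 mm and 7.16 degrees, less where a joint would pass 70% of its speed; a pose out of reach is approached as far as the arm can. A call with a number of a shift or a turn outside -1 to 1 is refused whole. A call with a gripper value outside its range is refused whole. "jaw" is the closure, from 0 (fully open) to 1 (shut), set as the call begins (left out, the last holds). The fingers move at their own pace and stop on an object; the grip force is fixed at half the most. Time passes only in rows, so rows that do not move let the fingers close. It gives the time, the measured TCP pose, the force, the opening and the grip force at its end, in the units of the state.
- arm.observe(): the state, without advancing time (a new reading comes with each control period).
- imaging.camera(name): name is "side" or "top" or "wrist"; returns a dict with "pixels" (480x640x3 uint8, red, green, blue), "fx", "fy", "cx", "cy" (pixels), "xyz" and "attitude" of the camera in the world; the wrist camera has in their place "T_tool_cam" (4x4, takes a point from camera to tool coordinates, whose origin is the TCP and whose axes are the flange's). Camera axes: x right, y down, z forward; pixel columns grow to the right and rows downward; lengths in mm; the calibration is good to about 2 mm. The wrist camera is an equidistant fisheye: a pixel r from the principal point sees the ray r / f radians off the axis. A picture is of the moment at which its call begins: read the wrist's pose just before it. There is no depth.
- arm.sign_off(): hands the job in; it is judged then, once.
The state is a dict: "time_s": time; "joints": joint angles; "qd": joint speeds; "effort": joint torques, N m; "eef_pos": TCP position; "orientation": TCP orientation; "wrist_force": force on the tool from outside, world axes, zero at the start; "ft_torque": the same for the moment, N m; "width": finger opening in mm; "grasp_force": force on a finger pad.
Only numpy, scipy, OpenCV 4.12 (cv2) and the standard library are available. Lean on these libraries where they do the work, as an engineer would, in place of code of your own. Each camera call takes 0.05 s, during which the arm holds its last target. There are 200 camera calls.

## Task

Shut the garlic box: with closed fingertips press the orange spring bar down and keep it down while you push the white tab, and with it the sliding lid, past the steel catch nub until the lid is fully shut over the garlic; then let go so that the bar springs up and its nub locks the lid. Only press and push, from the tab's white side: do not pinch the tab or touch its grey face, and leave the garlic and everything else where it stands.

Things in the scene. Friction and masses are not known exactly. Their poses are not given: they have to be found in the camera images.
- garlic_box: Fixed pale wooden box, 110 (x) x 260 (y) x 74 mm, orange spring bar along its front (-x) side. Origin: centre of the wooden box's underside, on the worktop; x points away from the bar to the back, y along the box, z up. The +y half is a closed deck, the -y half an open well with garlic in it. The lid starts over the deck and shuts by sliding towards -y.
- press_bar: Orange press bar, 48 (x) x 240 (y) x 8 mm, axes as the box's, moves straight down only. Origin: on its underside, 86 mm in front (-x) of the box origin, same y; spans y -110 to +130 mm. Top 60 mm above the worktop when up, 48 when fully down. Press it anywhere on its free outer strip, 34 mm wide, centre line 93 mm in front of the box origin (x = -24 to +10 mm in this frame).
- catch_nub (a point): Centre of the top of the steel catch nub, 10 x 10 mm in plan, 11 mm above the bar's top, fixed to the bar's inner edge 69 mm in front of the box origin, at box y = -33 mm. Bar up, it blocks the lid's steel lug (behind the tab); with the bar pressed 8 mm or more the lug passes over it.
- tab_face (a point): Centre of the white push face of the lid's upright tab (34 wide x 37 high x 12 mm thick along y); it looks to the box's +y and is pushed towards -y. The tab stands over the bar's free strip, 93 mm in front of the box origin, 66 to 103 mm above the worktop; this point at 84.5 mm. Its box y = 68 mm minus the lid's travel.
- lid: Sliding lid, 104 (x) x 122 (y) x 9 mm wood with a steel bracket and the tab at its front edge; axes as the box's. Origin: centre of its underside, 62 mm above the worktop. The tab's -y side is a grey face plate, 34 x 3 x 37 mm, which is not to be touched.
- lid_travel (a joint): Travel of the lid in m towards the box's -y: 0 fully open, 0.110 fully shut (end stop). Slides with about 1.2 N friction and stays where left. With the catch up the lug meets the nub at 0.084; once the lug is past (over 0.106) the nub can rise behind it and lock it.
- bar_travel (a joint): How far the spring bar is down, m: 0 up, 0.012 fully down. Needs 2.4 N to start and 7.2 N at the bottom; springs back when let go.
- garlic_in: Garlic bulb 53 x 52 x 52 mm, loose in the box's well, its top about 4 mm below the lid. Origin: its underside centre.
- garlic_out: Loose garlic bulb 60 x 60 x 59 mm on the glass hob. Origin: underside centre.
- mill: Dark wooden pepper mill, 58 mm wide, 150 mm tall, loose on the worktop. Origin: underside centre.
- timer: Black and cream kitchen timer drum, 59 mm wide, 47 mm tall, loose. Origin: underside centre.
- shaker: Small steel shaker, 37 mm wide, 64 mm tall, loose. Origin: underside centre.
- mug: Small black mug standing mouth down, 63 x 88 x 51 mm, loose. Origin: underside centre.

How it is judged:
By the outcome, as a careful person would: the job done as asked, in the order asked, and still so for the second after the job is handed in, with the robot touching nothing.
It also fails if it takes over 42 s, if anything falls off the work surface, if the arm or the gripper's body presses on something with over 40 N, if the wrist force passes 120 N, or if a joint passes its speed limit or range.

## Working session

There is one attempt and no reset: what is moved stays moved. The work goes in short steps, Python scripts to look and compute and a tool call to move; the robot and the scene stay as the last step left them, time stands still between calls to the robot, and variables do not carry over. Pictures are saved under pics/ and viewed, at most 10 in all, crops included, and the job is handed in when it is done.

Besides the shell and the picture viewer there is one more tool, called as name(argument=value, ...) on one line, values as JSON. servo_tool: Moves the arm, as the interface text tells. Shift numbers are shares of 0.04 m and turn numbers shares of 0.12 rad, none past 1 either way. Its arguments: {"type":"object","properties":{"dp":{"type":"array","items":{"type":"array","items":{"type":"number"}}},"angular":{"type":"array","items":{"type":"array","items":{"type":"number"}}},"jaw":{"type":"number"}},"required":["dp","angular"]}

```bash
mkdir -p pics; ls
python3 - <<'E'
from cell import arm, imaging
import cv2
s=arm.observe();print(s, arm.tcp_to_tips)
for n in("top","side"):
    c=imaging.camera(n);cv2.imwrite(f"pics/{n}0.png",c["pixels"][:,:,::-1]);print(n,{k:v for k,v in c.items() if k!="pixels"})
E
```

```text
pics
{'time_s': 0.0, 'joints': array([-1.40920071e+00,  2.17788489e-01,  1.61496985e+00, -2.19942647e-06,
        1.31130958e+00, -1.12174561e-01]), 'qd': array([ 1.49264185e-03,  4.73904350e-05,  7.96612228e-04,  6.07969126e-04,
       -7.93791111e-04,  1.64865070e-03]), 'effort': array([ 1.99322053e-04, -3.96839547e+01, -3.03851366e+01,  5.43893771e-05,
        9.77674528e-03,  1.94905954e-05]), 'eef_pos': array([ 168.9060968 , -601.05725851,  302.5281217 ]), 'orientation': array([-3.10975432e+00, -4.28358700e-01,  9.93267679e-05]), 'wrist_force': array([-0.38690836, -0.41884019, -0.18693237]), 'ft_torque': array([ 0.01424238,  0.01948043, -0.04694812]), 'grasp_force': 0.0, 'width': 85.77367892197117} 72.6
top {'fx': 443.23408963812557, 'fy': 443.23408963812557, 'cx': 323.2719224463827, 'cy': 240.16521885001617, 'xyz': array([ 313.37009757,  -37.13730416, 1208.53993252]), 'attitude': array([-2.13340217,  2.13135414, -0.20528971])}
side {'fx': 456.5528679705402, 'fy': 456.5528679705402, 'cx': 324.13077630766065, 'cy': 241.36127731272376, 'xyz': array([489.26266657, 870.82582399, 903.09365523]), 'attitude': array([-0.03429108,  2.8616127 , -1.25801457])}
```

View pics/top0.png

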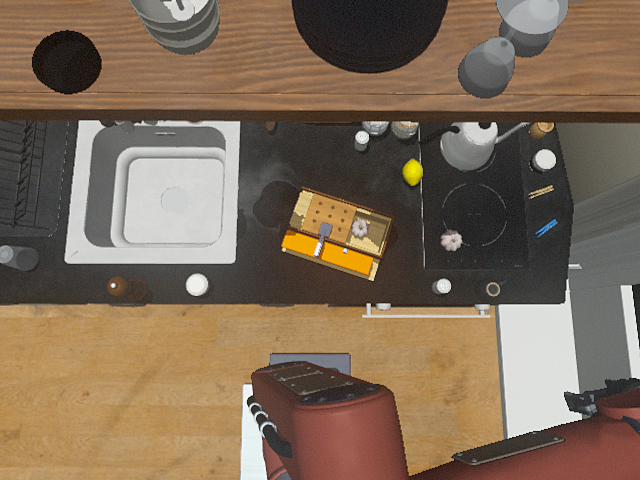

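View pics/side0.png

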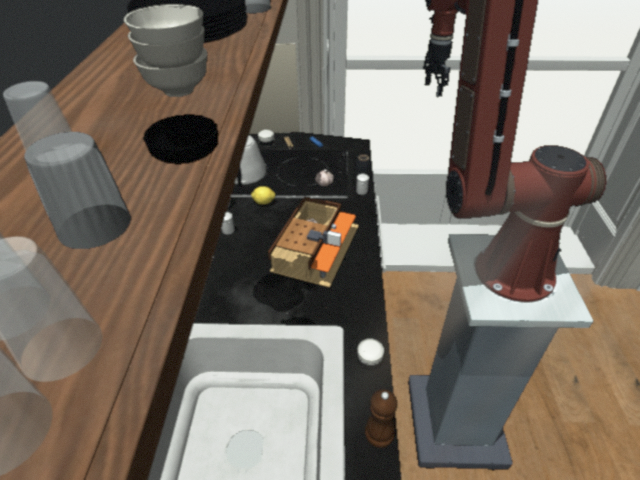

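The top view shows the box near (335,235): orange bar towards the robot, tab near (325,230) and lid on the left half. The side view agrees, with the white tab face at (334,238) and the bar beside it. Next I locate the bar precisely.

```bash
cat > h.py <<'E'
import numpy as np, cv2
from cell import arm, imaging
from scipy.spatial.transform import Rotation as R
def ray(c,uv):
    d=np.array([(uv[0]-c["cx"])/c["fx"],(uv[1]-c["cy"])/c["fy"],1.])
    return np.array(c["xyz"]),R.from_rotvec(c["attitude"]).as_matrix()@d
def onz(c,uv,z):
    o,d=ray(c,uv); return o+d*(z-o[2])/d[2]
def orange(c):
    h=cv2.cvtColor(c["pixels"],cv2.COLOR_RGB2HSV)
    m=cv2.inRange(h,(5,200,120),(22,255,255)); n,l,s,_=cv2.connectedComponentsWithStats(m)
    ys,xs=np.where(m>0); k=(abs(xs-335)<75)&(abs(ys-245)<60)
    return m,np.c_[xs[k],ys[k]]
E
python3 - <<'E'
from h import *
for n in("top","side"):
    c=imaging.camera(n); m,p=orange(c)
    w=np.array([onz(c,q,60)[:2] for q in p],np.float32)
    (cx,cy),(a,b),t=cv2.minAreaRect(w)
    box=cv2.boxPoints(((cx,cy),(a,b),t)); print(n,len(p),cx,cy,a,b,t,box.round().tolist())
    big=c["pixels"][170:320,250:420] if n=="top" else c["pixels"][180:300,240:380]
    cv2.imwrite(f"pics/{n}1.png",cv2.resize(big[:,:,::-1],None,fx=4,fy=4,interpolation=cv2.INTER_NEAREST))
E
```

```text
top 1530 492.6905517578125 -60.027618408203125 239.86224365234375 49.46892547607422 71.50213623046875 [[431.0, -166.0], [478.0, -182.0], [554.0, 46.0], [507.0, 62.0]]Traceback (most recent call last):
  File "<stdin>", line 5, in <module>
cv2.error: OpenCV(4.12.0) /io/opencv/modules/imgproc/src/convhull.cpp:143: error: (-215:Assertion failed) total >= 0 && (depth == CV_32F || depth == CV_32S) in function 'convexHull'
```

View pics/top1.png

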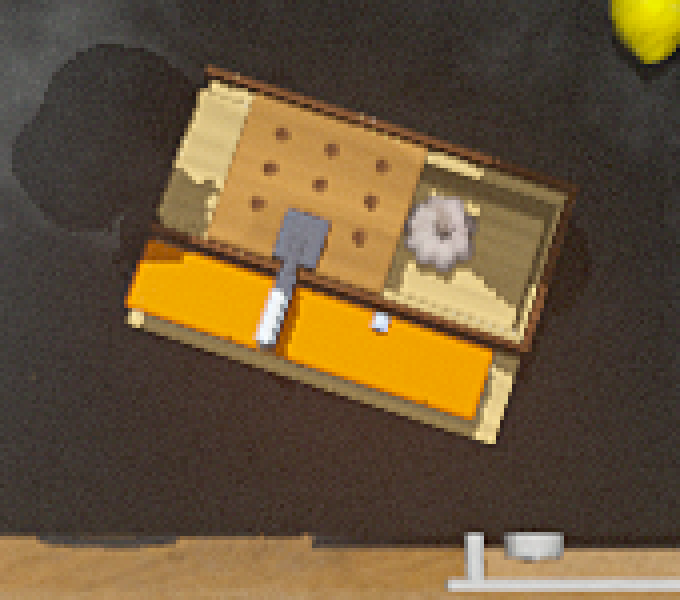

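```bash
cat >> h.py <<'E'
yaw=np.radians(-18.5); ex=np.array([np.cos(yaw),np.sin(yaw)]); ey=np.array([-ex[1],ex[0]])
O=np.array([492.7,-60.0])+86*ex-10*ey
def tobox(p): d=np.asarray(p)[:2]-O; return np.array([d@ex,d@ey])
E
python3 - <<'E'
from h import *
c=imaging.camera("top")
f=lambda u,v:(250+u/4,170+v/4)
print("O",O)
print("nub",tobox(onz(c,f(380,322),71)))
for q in((268,292),(285,292),(258,345),(274,348)): print("tabtop",tobox(onz(c,f(*q),103)))
s=imaging.camera("side"); 
h=cv2.cvtColor(s["pixels"],cv2.COLOR_RGB2HSV); print(h[255,340],h[238,334])
m=cv2.inRange(h,(2,150,80),(22,255,255)); 
p=np.argwhere(m[195:290,300:365])[:,::-1]+[300,195]
w=np.array([tobox(onz(s,q,60)) for q in p],np.float32); print("side bar",len(w),np.percentile(w,[1,99],axis=0).round(1))
m=cv2.inRange(h,(0,0,170),(180,40,255)); p=np.argwhere(m[228:248,324:346])[:,::-1]+[324,228]
u=p.mean(0); print("tab face",len(p),u,tobox(onz(s,u,84.5)))
t=arm.observe()["eef_pos"]; print("now",tobox(t))
E
```

```text
O [571.08278778 -96.771437  ]
nub [-70.35700161 -34.44301901]
tabtop [-80.13219694  38.99317741]
tabtop [-76.69738159  28.79439685]
tabtop [-114.24095906   34.13186351]
tabtop [-112.83673872   23.97680539]
[ 20  98 104] [ 78   8 165]
side bar 899 [[-114.5 -108.4]
 [ -63.6  134. ]]
tab face 54 [333.61111111 234.        ] [-89.25534338  18.45061981]
now [-221.17589941 -606.23765404]
```

servo_tool(dp=[[0,0,0],[0,0,0],[0,0,0],[0,0,0],[0,0,0]], angular=[[0,0,1],[0,0,1],[0,0,1],[0,0,1],[0,0,0.98]], jaw=1)

```text
time_s: 0.72
eef_pos: [169.0, -601.6, 303.8]
orientation: [-3.099, 0.516, 0.0]
wrist_force: [-0.3, -1.0, -0.2]
width: 25.7
grasp_force: 0.0
```

servo_tool(dp=[[0.18,-0.96,0],[0.18,-0.96,0],[0.18,-0.96,0],[0.18,-0.96,0],[0.18,-0.96,0],[0.18,-0.96,0],[0.18,-0.96,0],[0.18,-0.96,0],[0.18,-0.96,0],[0.18,-0.96,0]], angular=[[0,0,0],[0,0,0],[0,0,0],[0,0,0],[0,0,0],[0,0,0],[0,0,0],[0,0,0],[0,0,0],[0,0,0]])

```text
time_s: 1.55
eef_pos: [359.9, -258.8, 304.2]
orientation: [3.1, -0.507, 0.001]
wrist_force: [0.5, -0.6, 0.1]
width: 0.5
grasp_force: 0.0
```

servo_tool(dp=[[0.18,-0.96,0],[0.18,-0.96,0],[0.18,-0.96,0],[0.18,-0.96,0],[0.18,-0.96,0],[0.18,-0.96,0],[0.18,-0.96,0.3],[0.18,-0.96,0.6],[0,0,0],[0,0,0]], angular=[[0,0,0],[0,0,0],[0,0,0],[0,0,0],[0,0,0],[0,0,0],[0,0,0],[0,0,0],[0,0,0],[0,0,0]])

```text
time_s: 2.38
eef_pos: [509.5, 10.9, 268.2]
orientation: [3.101, -0.5, -0.006]
wrist_force: [-1.1, -0.1, -0.1]
width: 0.2
grasp_force: 0.0
```

Run:
```python
from h import *
s=arm.observe();p=s["eef_pos"];r=R.from_rotvec(s["orientation"]).as_matrix()
print(s["time_s"],p,tobox(p),s["joints"],s["width"],s["wrist_force"]); print(r.round(3))
c=imaging.camera("wrist");print({k:v for k,v in c.items() if k!="pixels"})
cv2.imwrite("pics/w0.png",c["pixels"][:,:,::-1])
```

```text
2.3833 [509.46195855  10.94515299 268.24902344] [-92.61546559  82.5976143 ] [-1.16184994e-01  6.12366698e-03  1.91434014e+00 -3.20296751e-04
  1.22518987e+00  1.77462736e+00] 0.22150748361841463 [-1.13379847 -0.08791544 -0.05866793]
[[ 0.949 -0.314 -0.004]
 [-0.314 -0.949  0.   ]
 [-0.004  0.001 -1.   ]]
{'fx': 371.64829954431775, 'fy': 371.64829954431775, 'cx': 318.82766093872664, 'cy': 234.19194124222275, 'T_tool_cam': array([[ 2.97987282e-04, -9.60359216e-01, -2.78765292e-01,
         7.18437327e+01],
       [ 9.99999871e-01,  4.00925762e-04, -3.12253745e-04,
        -1.17240126e+00],
       [ 4.11639949e-04, -2.78765163e-01,  9.60359211e-01,
        -7.09050755e+01],
       [ 0.00000000e+00,  0.00000000e+00,  0.00000000e+00,
         1.00000000e+00]])}
```

View pics/w0.png

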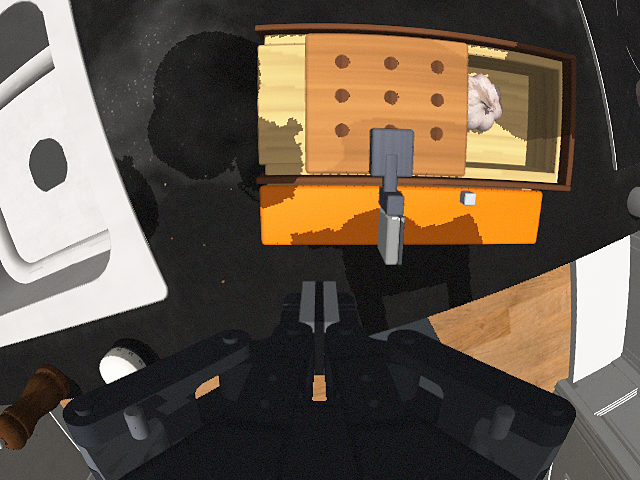

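The fingers are shut. Their knuckles splay along the closing axis, so I turn the tool a quarter turn so that the flat finger sides push the tab.

servo_tool(dp=[[0,0,0],[0,0,0],[0,0,0],[0,0,0],[0,0,0],[0,0,0],[0,0,0],[0,0,0],[0,0,0],[0,0,0]], angular=[[0,0,-1],[0,0,-1],[0,0,-1],[0,0,-1],[0,0,-1],[0,0,-1],[0,0,-1],[0,0,-1],[0,0,-1],[0,0,-1]])

```text
time_s: 3.27
eef_pos: [510.1, 7.4, 271.5]
orientation: [2.841, 1.337, 0.003]
wrist_force: [-0.5, 0.7, -0.4]
width: 0.3
grasp_force: 0.0
```

servo_tool(dp=[[0,0,0],[0,0,0],[0,0,0],[0,-0.08,0.1],[0,0,0.7],[0,0,0.9],[0,0,0.7],[0,0,0.3],[0,0,0],[0,0,0]], angular=[[0,0,-1],[0,0,-1],[0,0,-1],[0,0,-0.1],[0,0,0],[0,0,0],[0,0,0],[0,0,0],[0,0,0],[0,0,0]])

```text
time_s: 4.1
eef_pos: [507.1, 9.7, 162.5]
orientation: [-2.551, -1.833, 0.0]
wrist_force: [-0.8, -0.8, 1.1]
width: 0.0
grasp_force: 0.0
```

Run:
```python
from h import *
s=arm.observe();p=s["eef_pos"];r=R.from_rotvec(s["orientation"]).as_matrix()
print(s["time_s"],p,tobox(p),s["joints"],s["width"],s["wrist_force"]); print(r.round(3))
c=imaging.camera("side")
cv2.imwrite("pics/s2.png",cv2.resize(c["pixels"][170:320,230:420,::-1],None,fx=4,fy=4))
```

```text
4.1 [507.05011219   9.65273583 162.46946533] [-94.49258657  80.60669445] [-1.19385039e-01  1.40910736e-01  1.99389688e+00 -1.29938375e-04
  1.00695630e+00  2.05365086e-01] 0.027439645551174813 [-0.78935112 -0.76165476  1.08333383]
[[ 0.319  0.948 -0.   ]
 [ 0.948 -0.319 -0.   ]
 [-0.    -0.    -1.   ]]
```

View pics/s2.png

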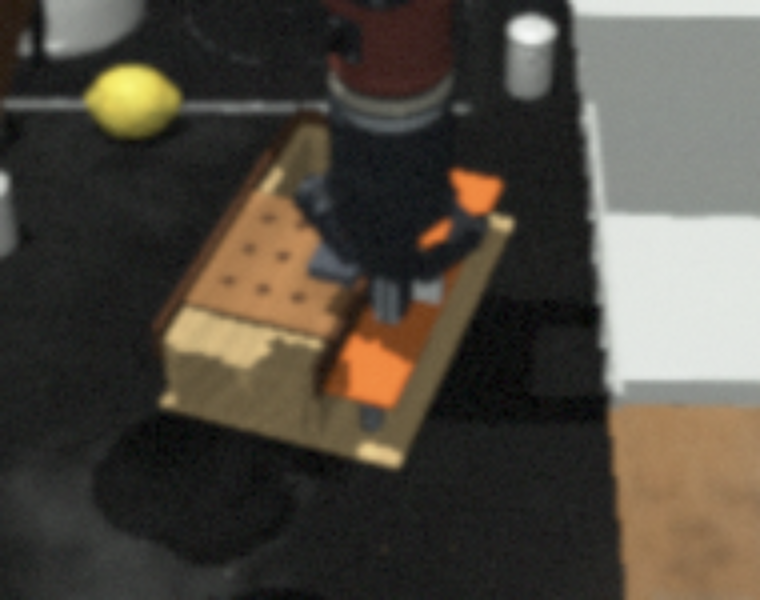

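Run:
```python
from h import *
c=imaging.camera("side")
for u,v in((312,212),(300,190),(470,245),(482,215),(420,275),(375,312),(405,312)):
    o,d=ray(c,(230+u/4,170+v/4))
    t=(94.-tobox(o)[1])/(d[:2]@ey)
    p=o+d*t; print((u,v),tobox(p).round(0),"z",p[2].round(0))
```

```text
(312, 212) [-47.  94.] z 172.0
(300, 190) [-40.  94.] z 187.0
(470, 245) [-150.   94.] z 175.0
(482, 215) [-157.   94.] z 200.0
(420, 275) [-119.   94.] z 141.0
(375, 312) [-89.  94.] z 99.0
(405, 312) [-109.   94.] z 106.0
```

Tips are centred over the strip on the tab's white side, and the knuckles are well clear. Pressing now.

servo_tool(dp=[[0,0,0.4],[0,0,0.25],[0,0,0.1],[0,0,0.1],[0,0,0.1],[0,0,0.05],[0,0,0],[0,0,0]], angular=[[0,0,0],[0,0,0],[0,0,0],[0,0,0],[0,0,0],[0,0,0],[0,0,0],[0,0,0]])

```text
time_s: 4.87
eef_pos: [507.3, 10.2, 122.8]
orientation: [2.549, 1.836, 0.0]
wrist_force: [-1.9, -0.6, 4.7]
width: -0.2
grasp_force: 2.7
```

Run:
```python
from h import *
for i in range(4):
    s=arm.observe();p=s["eef_pos"]
    print(s["time_s"],p,tobox(p),p[2]-72.6,s["wrist_force"])
    c=imaging.camera("top")
w=np.array([onz(c,q,60)[:2] for q in orange(c)[1]]);
```

```text
4.8667 [507.34856746  10.21244639 122.77950627] [-94.38715314  81.23218247] 50.17950626525678 [-1.87965968 -0.56995348  4.69836617]
4.9167 [507.3166211   10.22870838 122.81117439] [-94.42260863  81.23746737] 50.211174394881354 [-2.44499975 -0.3992465   5.27625525]
4.9667 [507.36204431  10.23149296 122.87211572] [-94.38041629  81.25452104] 50.2721157229071 [-2.22527385  0.19191045  5.1028552 ]
5.0167 [507.3306021   10.19971864 122.85291174] [-94.40015154  81.21441194] 50.252911736857115 [-1.77879722 -1.26236425  5.54427971]
```

servo_tool(dp=[[0,0,0.04],[-0.15,0,0],[-0.15,0,0],[-0.15,0,0],[-0.15,0,0],[-0.15,0,0],[0,0,0]], angular=[[0,0,0],[0,0,0],[0,0,0],[0,0,0],[0,0,0],[0,0,0],[0,0,0]])

```text
time_s: 5.65
eef_pos: [499.6, -18.6, 122.3]
orientation: [2.548, 1.833, 0.007]
wrist_force: [0.9, 1.2, 6.6]
width: -0.0
grasp_force: 2.8
```

servo_tool(dp=[[-0.15,0,0],[-0.15,0,0],[-0.15,0,0],[-0.15,0,0],[0,0,0]], angular=[[0,0,0],[0,0,0],[0,0,0],[0,0,0],[0,0,0]])

```text
time_s: 6.07
eef_pos: [492.1, -41.1, 122.3]
orientation: [2.548, 1.833, 0.008]
wrist_force: [0.8, 2.3, 5.4]
width: 0.2
grasp_force: 2.8
```

Run:
```python
from h import *
s=arm.observe();p=s["eef_pos"]
print(s["time_s"],p,tobox(p),p[2]-72.6,s["wrist_force"],s["wrist_force"][:2]@ey)
c=imaging.camera("side")
cv2.imwrite("pics/s3.png",cv2.resize(c["pixels"][200:290,270:390,::-1],None,fx=6,fy=6))
```

```text
6.0667 [492.08595493 -41.12767229 122.29331533] [-92.57059092  27.70223544] 49.69331533076901 [0.82901664 2.28410271 5.37936696] 2.429119471374435
```

View pics/s3.png

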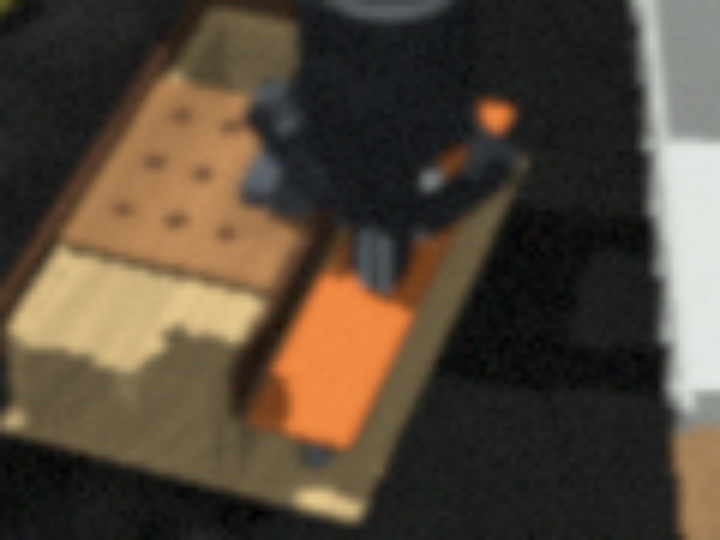

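servo_tool(dp=[[0,-0.02,0.03],[-0.15,0,0],[-0.15,0,0],[-0.15,0,0],[-0.15,0,0],[-0.15,-0.02,0],[-0.1,0,0],[0,0,0]], angular=[[0,0,0],[0,0,0],[0,0,0],[0,0,0],[0,0,0],[0,0,0],[0,0,0],[0,0,0]])

```text
time_s: 6.78
eef_pos: [480.2, -73.0, 121.4]
orientation: [2.548, 1.832, 0.009]
wrist_force: [0.8, 2.4, 5.9]
width: 0.0
grasp_force: 3.0
```

servo_tool(dp=[[-0.1,0,0],[-0.1,0,0],[-0.1,0,0],[-0.08,0,0],[0,0,0]], angular=[[0,0,0],[0,0,0],[0,0,0],[0,0,0],[0,0,0]])

```text
time_s: 7.2
eef_pos: [475.4, -87.1, 121.3]
orientation: [2.548, 1.832, 0.009]
wrist_force: [0.3, 3.2, 6.1]
width: -0.4
grasp_force: 3.0
```

Run:
```python
from h import *
s=arm.observe();p=s["eef_pos"]
print(s["time_s"],p,tobox(p),p[2]-72.6,s["wrist_force"],s["wrist_force"][:2]@ey)
```

```text
7.2 [475.37944072 -87.11443032 121.28073653] [-93.82196109 -21.20914979] 48.680736533293356 [0.32850399 3.22285325 6.13249667] 3.1605438172409883
```

servo_tool(dp=[[-0.06,0,0],[-0.06,0,0],[-0.06,0,0],[0,0,0]], angular=[[0,0,0],[0,0,0],[0,0,0],[0,0,0]])

```text
time_s: 7.53
eef_pos: [473.1, -93.8, 121.3]
orientation: [2.548, 1.832, 0.009]
wrist_force: [1.9, 4.4, 5.7]
width: 0.1
grasp_force: 3.0
```

servo_tool(dp=[[-0.04,0,0],[-0.04,0,0],[0,0,0]], angular=[[0,0,0],[0,0,0],[0,0,0]])

```text
time_s: 7.78
eef_pos: [472.4, -95.8, 121.3]
orientation: [2.549, 1.833, 0.012]
wrist_force: [3.0, 7.7, 6.5]
width: 0.0
grasp_force: 3.0
```

servo_tool(dp=[[-0.04,0,0],[0,0,0],[0,0,0]], angular=[[0,0,0],[0,0,0],[0,0,0]])

```text
time_s: 8.03
eef_pos: [472.3, -96.0, 121.3]
orientation: [2.55, 1.834, 0.015]
wrist_force: [5.4, 13.0, 6.6]
width: -0.1
grasp_force: 3.0
```

Run:
```python
from h import *
s=arm.observe();p=s["eef_pos"]
print(s["time_s"],p,tobox(p),p[2]-72.6,s["wrist_force"],s["wrist_force"][:2]@ey)
```

```text
8.0333 [472.30307608 -96.02645235 121.29161222] [-93.91152436 -30.63677592] 48.69161222237746 [ 5.42397961 13.00962193  6.58969993] 14.058386204771645
```

The lid is at its end stop: 14 N, no more motion, and the tip position matches a face at y = -42. Now I back off the tab and lift.

servo_tool(dp=[[0.08,0,0],[0.08,0,0],[0,0,0],[0,0,-0.1],[0,0,-0.1],[0,0,-0.15],[0,0,-0.4],[0,0,-0.8],[0,0,-1],[0,0,-1]], angular=[[0,0,0],[0,0,0],[0,0,0],[0,0,0],[0,0,0],[0,0,0],[0,0,0],[0,0,0],[0,0,0],[0,0,0]])

```text
time_s: 8.87
eef_pos: [468.8, -91.5, 260.8]
orientation: [-2.545, -1.832, 0.005]
wrist_force: [1.1, -0.4, -0.2]
width: -0.3
grasp_force: 0.0
```

servo_tool(dp=[[0.6,0,-0.6],[1,0,0],[1,0,0],[1,0,0],[1,0,0],[0.5,0,0],[0,0,0],[0,0,0]], angular=[[0,0,0],[0,0,0],[0,0,0],[0,0,0],[0,0,0],[0,0,0],[0,0,0],[0,0,0]])

```text
time_s: 9.53
eef_pos: [534.6, 102.0, 284.3]
orientation: [-2.546, -1.838, 0.005]
wrist_force: [-0.1, -0.9, -0.7]
width: 0.1
grasp_force: 0.0
```

Run:
```python
from h import *
s=arm.observe();print(s["time_s"],s["eef_pos"],s["wrist_force"])
a=imaging.camera("top")["pixels"][170:320,250:420]; b=imaging.camera("side")["pixels"][180:300,250:386]
a=cv2.resize(a,(453,400),interpolation=cv2.INTER_CUBIC);b=cv2.resize(b,(340,400)[:1]+(300,))
o=np.zeros((400,793,3),np.uint8);o[:,:453]=a;o[:300,453:]=b
cv2.imwrite("pics/end.png",o[:,:,::-1])
```

```text
9.5333 [534.64284085 102.02350972 284.26084565] [-0.09529473 -0.86843492 -0.71388409]
```

View pics/end.png

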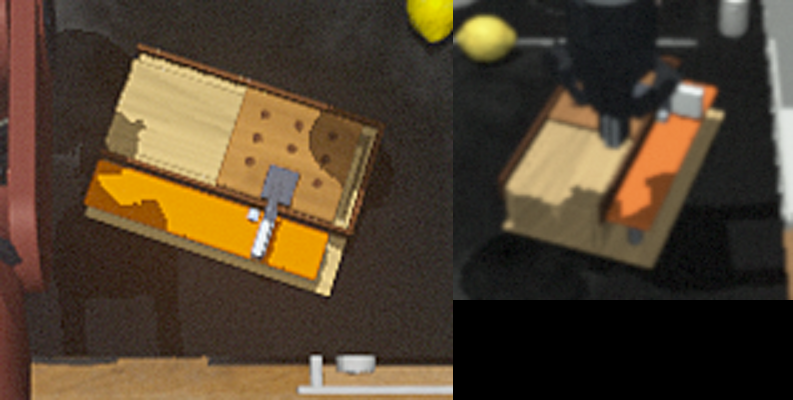

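The lid covers the well, the nub stands on the +y side of the lug (at (253,213) in the picture), and nothing is touched.

```bash
python3 -c "
from cell import arm
print(arm.sign_off())"
```

```text
the job is handed in; nothing more can be done
None
```

The garlic box is shut and handed in after about 9.6 s. I pushed the lid to its end stop with the bar held down, then let go. The final picture shows the nub behind the lug, but I did not measure that the bar sprang fully back up.

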